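# Raise the hood sash and fetch the height-setting block

## Task

Slide the clear sash of the bench hood up its sloping front to nearly its full travel and leave it up, held by the friction of its guides. Then reach in under it, take out the steel height-setting block (the one with the short upright pin) and stand it upright inside the open setup tray beside the hood.

Things in the scene. Friction and masses are not known exactly. Their poses are not given: they have to be found in the camera images.
- sash (a joint): Travel of the hood's clear sash up its 45 degree front, m along the slope: 0 = shut, 0.20 = top stop; starts at 0 to 0.03. Each 100 mm carries it 71 mm up and 71 mm back (along the handle's x axis). It weighs 0.45 kg and stays wherever it is let go, as its guides rub: about 10 N raises it. Below 0.15 the opening is too small for a gripper; there its lower edge is 128 mm above the table.
- sash_handle (a point): Middle of the sash's steel handle bar: 14 mm thick, 120 mm long, level, 55 mm out from the sash on end posts (free behind it: 35 mm at 19 mm below). Axes: x level into the hood, y along the bar, z up. Shut, it is 79 mm behind the front edge of the hood (330 wide, 210 deep, 232 high, white sides, fixed, turned up to 0.2 rad) and 167 mm above the table. A sill 20 mm high runs along the front edge.
- setup_block: Height-setting block, bare steel, 28 x 40 x 18 mm high, with an 8 mm pin 14 mm high on top; 0.14 kg. Origin: centre of underside; x along 28 mm, y along 40 mm (into the hood within 0.25 rad, either way). Stands on the black hood floor, 6 mm above the table, about 62 mm behind the front edge, in line with a paste pot (42 mm round, 34 high) and a waffle pack (50 x 50 x 14), 90 mm apart, any order.
- setup_tray: Low open tray of plain aluminium sheet, 120 x 160 mm outside, walls 4 mm thick and 16 mm high, floor 4 mm thick; fixed on the table to the right of the hood, turned up to 0.3 rad. Origin: centre of the underside; x along the 120 mm side, y along the 160 mm side, z up.

How it is judged:
By the outcome, as a careful person would: the job done as asked, in the order asked, and still so for the second after the job is handed in, with the robot touching nothing.
It also fails if it takes over 54 s, if anything falls off the work surface, if the arm or the gripper's body presses on something with over 40 N, if the wrist force passes 120 N, or if a joint passes its speed limit or range.

## Robot

A 7-joint arm with a two-finger parallel gripper is mounted at the origin on the work surface; the furniture and walls round the work are solid. World frame = base frame: x ahead of the robot, y to its left, z up, the work surface at z = 0. Lengths are in m, angles in rad, forces in N, time in s.
With the tool pointing down it reaches from about 0.425 to 0.925 m from the base axis. Payload 6.8 kg.
Tool frame: the origin (TCP) lies midway between the tips of the shut fingers; the grasp point (between the pads) lies 19 mm behind it (bot.pinch_z is the distance from the TCP to the grasp point, in m); x points along the fingers, y is the direction in which the jaws open and shut, and the axes are right-handed (so a half turn about x gives the same grasp; the last joint's range is limited). The gripper opens to 85 mm and grips with 20 to 120 N. Pads are 22 mm wide; open, the fingers measure 114 mm over their backs; the gripper's body (76 mm by 85 mm) begins 54 mm behind the grasp point. The pads swing forward as they close: fully open they stand 13 mm farther back than shut.
Start: joints at [-1.422, 0.477, 0.022, 1.555, -0.011, 1.109, -0.083], TCP at [0.171, 0.653, 0.231] pointing down, gripper open.
Joint ranges: [-2.96, 2.96], [-0.34, 2.1], [-1.41, 1.46], [0.24, 2.44], [-1.37, 4.51], [0.17, 1.92], [-2.96, 2.96]. Speed limits (rad/s): [2.39, 2.39, 3.14, 3.14, 3.14, 3.14, 3.14].

## Interface

Orientations are given as a unit quaternion [w, x, y, z].
In Python, from station import bot gives the robot as it stands. The module is installed in compiled form; this text tells all that it offers.
- The arm moves only by the tool step_arm, never from a script. Its argument "plan" is a list of rows, each a list of 6 numbers: the shift along the tool's x, y, z in units of 40 mm (1.0 is 40 mm), then the turn, a rotation vector about the tool's x, y, z in units of 360 degrees (1.0 is 360 degrees). In form: [[dx, dy, dz, ax, ay, az], ...]. A call has 1 to 8 rows; each row shifts and turns the commanded pose from where the row before left it, along the tool's axes as they then stand; what a row does not reach is not made up. A row lasts 1/8 s, in which the tool goes at most 62.5 mm and 10.7 degrees, less where a joint would pass 70% of its speed; a pose out of reach is approached as far as the arm can. A call with a number of a shift or a turn outside -1 to 1 is refused whole. A call with a gripper value outside its range is refused whole. "fingers" is the closure, from -1 (fully open) to 1 (shut), set as the call begins (left out, the last holds). The fingers move at their own pace and stop on an object; "force" is the grip in N (left out, the last holds). Time passes only in rows, so rows that do not move let the fingers close. It gives the time, the measured TCP pose, the force and the opening at its end, in the units of the state.
- bot.get_obs(): the state, without advancing time (a new reading comes with each control period).
- bot.read_camera(name): name is "side" or "top"; returns (picture, depth): 400x640x3 uint8, red, green, blue; 400x640 float32, m along the optical axis (not along the pixel's ray), 0 where there is no reading.
- bot.camera_model(name): a dict with "mtx" (3x3 intrinsics, pixels), "origin" and "rotation" of the camera in the world. Camera axes: x right, y up, looking along -z (the intrinsics and any distortion apply to the point x, -y, -z); pixel columns grow to the right and rows downward; lengths in m; the calibration is good to about 2 mm. A picture is of the moment at which its call begins. camera_model takes no time and is no camera call.
- bot.hand_in(): hands the job in, once; it reports no verdict.
The state is a dict: "t": time; "q": joint angles; "joint_vel": joint speeds; "joint_torque": joint torques, N m; "eef_pos": TCP position; "tool_rot": TCP orientation; "contact_force": force on the tool from outside, world axes, zero at the start; "torque": the same for the moment, N m; "gripper_width": opening from 0.0 (shut) to 1.0 (fully open).
Only numpy, scipy, OpenCV 4.12 (cv2) and the standard library are available. Lean on these libraries where they do the work, as an engineer would, in place of code of your own. Each camera call takes 0.05 s, during which the arm holds its last target.

## Working session

There is one attempt and no reset: what is moved stays moved. The work goes in short steps, Python scripts to look and compute and a tool call to move; the robot and the scene stay as the last step left them, time stands still between calls to the robot, and variables do not carry over. Pictures are saved under pics/ and viewed, and the job is handed in when it is done.

Besides the shell and the picture viewer there is one more tool, called after "Call:" by a JSON object that holds its "name" and its "arguments", one argument or row to a line. step_arm: Moves the arm, as the interface text tells. Shifts and turns lie within -1 to 1; 1 stands for 40 mm of shift or 360 degrees of turn. Its arguments: {"type":"object","properties":{"plan":{"type":"array"},"fingers":{"type":"number"},"force":{"type":"number"}},"required":["plan"]}

```bash
mkdir -p pics
cat > h.py <<'E'
import numpy as np, cv2
from station import bot
def snap(n,tag):
    im,d=bot.read_camera(n); cv2.imwrite(f'pics/{tag}.png',im[:,:,::-1]); np.savez(f'pics/{tag}.npz',im=im,d=d); return im,d
def cam(n):
    c=bot.camera_model(n); return np.array(c['mtx']),np.array(c['origin']),np.array(c['rotation']),c
def ray(n,u,v):
    K,o,R,c=cam(n); r=np.linalg.inv(K)@np.array([u,v,1.]); return o,R@np.array([r[0],-r[1],-r[2]])
def plane(n,u,v,z):
    o,r=ray(n,u,v); return o+r*(z-o[2])/r[2]
def dep(n,u,v,d):
    o,r=ray(n,u,v); return o+r*d
def proj(n,p):
    K,o,R,c=cam(n); q=R.T@(np.array(p)-o); q=K@np.array([q[0],-q[1],-q[2]]); return q[:2]/q[2]
E
python3 - <<'E'
from h import *
for n in('side','top'):
    snap(n,n+'0'); print(bot.camera_model(n))
print(bot.get_obs(), bot.pinch_z)
E
```

```text
{'mtx': array([[387.02194573,   0.        , 319.10073202],
       [  0.        , 387.02194573, 203.5783178 ],
       [  0.        ,   0.        ,   1.        ]]), 'origin': array([ 0.04875298, -0.82511207,  0.54544413]), 'rotation': array([ 0.82443701,  0.52484139, -0.12061951, -0.17405764])}
{'mtx': array([[496.31302256,   0.        , 322.15217236],
       [  0.        , 496.31302256, 195.54669176],
       [  0.        ,   0.        ,   1.        ]]), 'origin': array([ 0.30209403, -0.04885448,  1.32964604]), 'rotation': array([-0.70455857, -0.02428938,  0.0300024 ,  0.70859516])}
{'t': 0.1, 'q': array([-1.42211713,  0.47772252,  0.02233515,  1.55633811, -0.01151811,
        1.10929671, -0.08303792]), 'joint_vel': array([ 0.00047436, -0.00339226,  0.00045687, -0.0023036 ,  0.00026094,
       -0.00146438,  0.00242727]), 'joint_torque': array([ 5.02022303e-03, -5.97751129e+01,  1.61401413e+00, -2.81949681e+01,
        1.28426857e-02,  5.03620191e-03,  2.08916754e-05]), 'eef_pos': array([0.17129401, 0.65235856, 0.23042549]), 'tool_rot': array([ 0.70125113,  0.08993015,  0.70132941, -0.09108499]), 'contact_force': array([-0.68918662,  0.06933124,  0.35427347]), 'torque': array([0.02867708, 0.00245227, 0.00823848]), 'gripper_width': 0.9995959665171169} 0.0187
```

```bash
sed -i "s/np.array(c\['rotation'\]),c/Rot.from_quat(np.roll(c['rotation'],-1)).as_matrix(),c/; s/^import numpy.*/&\nfrom scipy.spatial.transform import Rotation as Rot/" h.py; python3 -c "
from h import *
print(cam('side')[2],cam('top')[2]); print(proj('top',bot.get_obs()['eef_pos']),proj('side',bot.get_obs()['eef_pos']))"
```

```text
[[ 0.91030974  0.1603869  -0.38159169]
 [-0.41361135  0.38849091 -0.82340783]
 [ 0.01618108  0.90738683  0.41998491]] [[-0.00601449  0.99703611 -0.07669957]
 [-0.99995107 -0.00539415  0.00829254]
 [ 0.00785423  0.07674569  0.99701976]]
[ -3.65047857 295.97448699] [179.15697467 118.22364383]
```

View pics/side0.png

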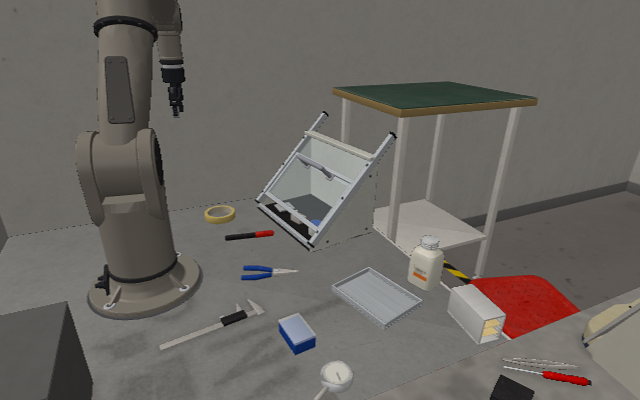

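View pics/top0.png

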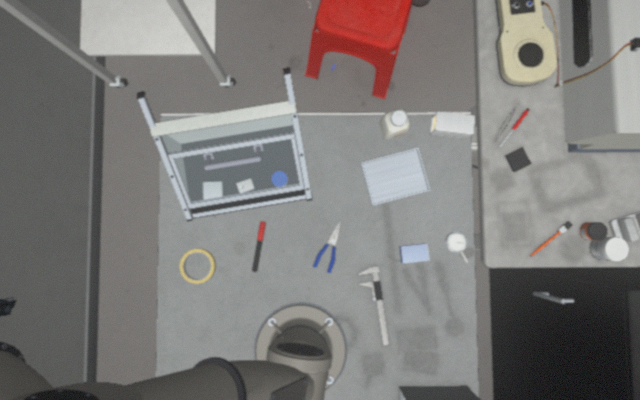

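Run:
```python
from h import *
t=cv2.imread('pics/top0.png'); s=cv2.imread('pics/side0.png')
a=cv2.resize(t[60:230,130:330],None,fx=4,fy=3.5,interpolation=cv2.INTER_CUBIC)
cv2.imwrite('pics/t_c.png',cv2.resize(t[85:225,130:320],None,fx=4.2,fy=4.2,interpolation=cv2.INTER_CUBIC))
cv2.imwrite('pics/s_c.png',cv2.resize(s[100:260,245:405],None,fx=3.75,fy=3.75,interpolation=cv2.INTER_CUBIC))
d=np.load('pics/top0.npz')['d']
for u,v in [(215,162),(232,162),(250,159),(192,214),(308,197),(245,186),(212,189),(279,178),(225,115),(370,165),(395,178),(395,150)]:
    print(u,v,d[v,u],np.round(dep('top',u,v,d[v,u]),3))
```

```text
215 162 1.206274 [0.477 0.201 0.131]
232 162 1.1451923 [0.468 0.149 0.192]
250 159 1.1420555 [0.475 0.107 0.196]
192 214 1.3049362 [0.356 0.283 0.022]
308 197 1.2979268 [ 0.398 -0.023  0.035]
245 186 1.2573493 [0.424 0.136 0.076]
212 189 1.2586379 [0.417 0.22  0.074]
279 178 1.2543309 [0.443 0.05  0.082]
225 115 1.1144556 [0.569 0.159 0.231]
370 165 1.339455 [ 0.486 -0.19   0.002]
395 178 0.0 [ 0.302 -0.049  1.33 ]
395 150 1.3473178 [ 0.528 -0.258 -0.003]
```

View pics/t_c.png

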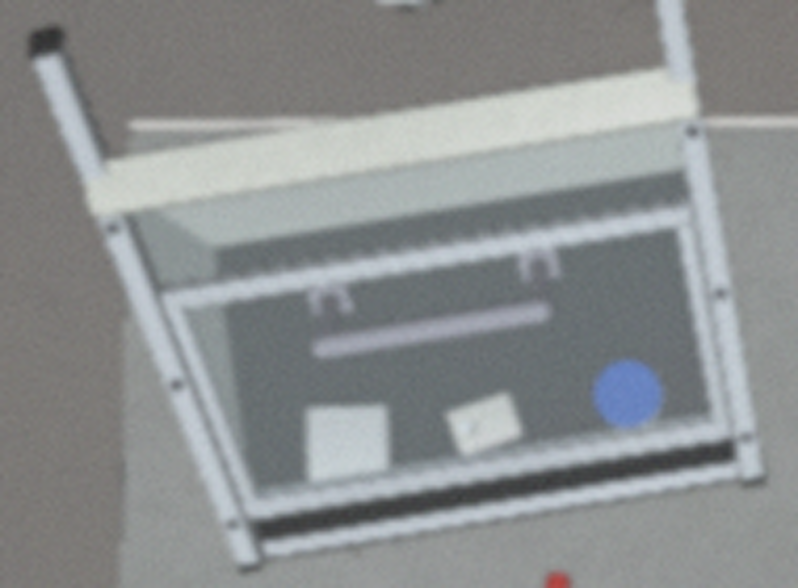

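View pics/s_c.png

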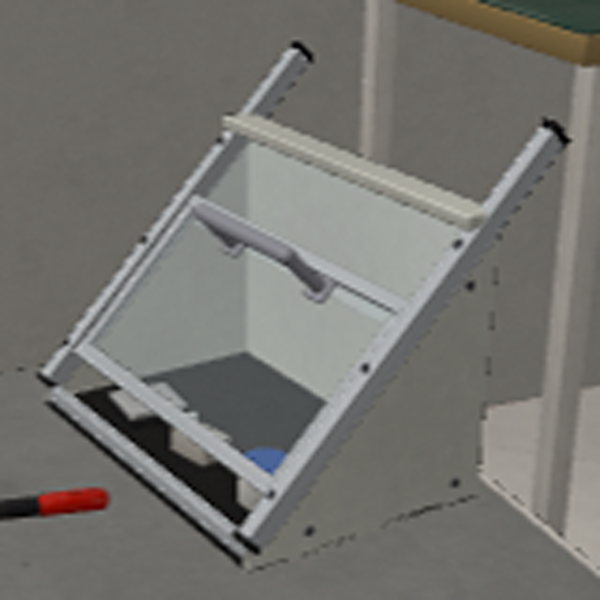

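```bash
cat >> h.py <<'E'
def toolR(): return Rot.from_quat(np.roll(bot.get_obs()['tool_rot'],-1))
E
python3 - <<'E'
from h import *
print(toolR().as_matrix().round(3))
f=lambda u,v:(130+u/4.2,85+v/4.2)
for z in(.181,.187):
    a=plane('top',*f(322,349),z);b=plane('top',*f(543,312),z);print(a.round(4),b.round(4),(a+b)/2,np.linalg.norm(a-b),np.arctan2(*(a-b)[[0,1]]))
# front edge of hood: rail feet
for p in[(262,550),(735,470)]: print(plane('top',*f(*p),.02).round(4))
for p in[(484,425)]: print('block',plane('top',*f(*p),.024).round(4))
for p in[(346,443),(628,393)]: print('others',plane('top',*f(*p),.03).round(4))
d=np.load('pics/top0.npz')['d']
for u in range(212,256,4):
    v=round(168.1+(u-206.7)*(159.3-168.1)/52.6)
    w=max(range(v-2,v+3),key=lambda r:-d[r,u] if d[r,u]>0 else -9)
    print(u,w,dep('top',u,w,d[w,u]).round(4))
# side: handle ends in crop
g=lambda u,v:(245+u/3.75,100+v/3.75)
for p in [(197,207),(325,290)]:
    print(g(*p))
for z in(.18,.187,.195):
  a=plane('top',*f(322,349),z);b=plane('top',*f(543,312),z);print([((proj('side',q)-[245,100])*3.75).round(1) for q in(a,b)])
# tray corners
E
```

```text
[[-0.     0.254  0.967]
 [-0.002  0.967 -0.254]
 [-1.    -0.002  0.   ]]
[0.456  0.2099 0.181 ] [0.4761 0.0877 0.181 ] [0.46601988 0.14881447 0.181     ] 0.12388259090659809 -0.16285457619427957
[0.4552 0.2086 0.187 ] [0.4752 0.087  0.187 ] [0.46516361 0.14778194 0.187     ] 0.12323548508213067 -0.16285457619427934
[0.3508 0.2823 0.02  ]
[ 0.3995 -0.0144  0.02  ]
block [0.4284 0.1431 0.024 ]
others [0.417  0.2283 0.03  ]
others [0.4475 0.0522 0.03  ]
212 165 [0.4613 0.1947 0.1946]
216 165 [0.4609 0.1851 0.1967]
220 165 [0.4617 0.1771 0.191 ]
224 163 [0.4653 0.1665 0.1982]
228 164 [0.4639 0.1586 0.1912]
232 164 [0.4631 0.1484 0.1967]
236 162 [0.4677 0.1393 0.1965]
240 161 [0.4704 0.1306 0.1937]
244 161 [0.4705 0.1215 0.1925]
248 159 [0.4751 0.1123 0.1926]
252 159 [0.4746 0.1027 0.1957]
(297.5333333333333, 155.2)
(331.6666666666667, 177.33333333333331)
[array([198.8, 218.6]), array([285.5, 263.9])]
[array([198.4, 210.9]), array([284.8, 255.5])]
[array([197.9, 202. ]), array([284.1, 245.7])]
```

```bash
cat >> h.py <<'E'
def DR(jaw):  # tool down, jaw azimuth (rad)
    y=np.array([np.cos(jaw),np.sin(jaw),0]);x=np.array([0,0,-1.]);return Rot.from_matrix(np.stack([x,y,np.cross(x,y)],1))
def plan(p1,R1,n,p0=None,R0=None):
    o=bot.get_obs(); p=np.array(o['eef_pos'] if p0 is None else p0); R=toolR() if R0 is None else R0
    d=(np.array(p1)-p)/n; rv=(R.inv()*R1).as_rotvec()/n; rows=[]
    ps=p.copy()
    for i in range(n):
        s=R.inv().apply(ps+d*(i+1)-p)/.04; s=s.round(2); t=(rv/(2*np.pi)).round(4)
        rows.append([*s.tolist(),*t.tolist()]); p=p+R.apply(s*.04); R=R*Rot.from_rotvec(t*2*np.pi)
    for k in range(0,n,8): print(str(rows[k:k+8]).replace(' ',''))
    print('end',p.round(4),'ang',np.degrees((R.inv()*R1).magnitude()).round(2)); return p,R
def st():
    o=bot.get_obs(); print({k:np.round(o[k],4).tolist() for k in('t','q','eef_pos','tool_rot','contact_force','gripper_width')})
E
python3 - <<'E'
from h import *
p,R=plan([.465,.148,.31],DR(.163),16)
E
```

```text
[[-0.12,-0.65,0.64,0.0115,0.0,0.0],[-0.13,-0.59,0.69,0.0115,0.0,0.0],[-0.12,-0.55,0.73,0.0115,0.0,0.0],[-0.12,-0.49,0.77,0.0115,0.0,0.0],[-0.13,-0.44,0.8,0.0115,0.0,0.0],[-0.12,-0.37,0.83,0.0115,0.0,0.0],[-0.12,-0.32,0.86,0.0115,0.0,0.0],[-0.13,-0.25,0.88,0.0115,0.0,0.0]]
[[-0.12,-0.19,0.89,0.0115,0.0,0.0],[-0.12,-0.13,0.9,0.0115,0.0,0.0],[-0.13,-0.05,0.91,0.0115,0.0,0.0],[-0.12,0.0,0.91,0.0115,0.0,0.0],[-0.12,0.08,0.91,0.0115,0.0,0.0],[-0.13,0.13,0.9,0.0115,0.0,0.0],[-0.12,0.21,0.89,0.0115,0.0,0.0],[-0.12,0.27,0.88,0.0115,0.0,0.0]]
end [0.4652 0.1479 0.3099] ang 0.3
```

Call:
{"name": "step_arm", "arguments": {
  "plan": [
    [-0.12,-0.65,0.64,0.0115,0.0,0.0],
    [-0.13,-0.59,0.69,0.0115,0.0,0.0],
    [-0.12,-0.55,0.73,0.0115,0.0,0.0],
    [-0.12,-0.49,0.77,0.0115,0.0,0.0],
    [-0.13,-0.44,0.8,0.0115,0.0,0.0],
    [-0.12,-0.37,0.83,0.0115,0.0,0.0],
    [-0.12,-0.32,0.86,0.0115,0.0,0.0],
    [-0.13,-0.25,0.88,0.0115,0.0,0.0]
  ],
  "fingers": 0.2,
  "force": 40
}}

```text
t: 1.1
eef_pos: [0.3195, 0.3985, 0.2712]
tool_rot: [0.646, 0.288, 0.646, -0.288]
contact_force: [-0.6, -0.1, 0.3]
gripper_width: 0.394
```

Call:
{"name": "step_arm", "arguments": {
  "plan": [
    [-0.12,-0.19,0.89,0.0115,0.0,0.0],
    [-0.12,-0.13,0.9,0.0115,0.0,0.0],
    [-0.13,-0.05,0.91,0.0115,0.0,0.0],
    [-0.12,0.0,0.91,0.0115,0.0,0.0],
    [-0.12,0.08,0.91,0.0115,0.0,0.0],
    [-0.13,0.13,0.9,0.0115,0.0,0.0],
    [-0.12,0.21,0.89,0.0115,0.0,0.0],
    [-0.12,0.27,0.88,0.0115,0.0,0.0]
  ]
}}

```text
t: 2.1
eef_pos: [0.4659, 0.1459, 0.3105]
tool_rot: [0.537, 0.46, 0.537, -0.46]
contact_force: [0.6, 0.2, -0.6]
gripper_width: 0.399
```

Call:
{"name": "step_arm", "arguments": {
  "plan": [
    [0,0,0,0,0,0]
  ]
}}

```text
t: 2.22
eef_pos: [0.4668, 0.1442, 0.3108]
tool_rot: [0.536, 0.462, 0.536, -0.461]
contact_force: [-0.6, 0.2, 0.0]
gripper_width: 0.399
```

Run:
```python
from h import *
s,_=snap('side','side1');st()
cv2.imwrite('pics/s1c.png',cv2.resize(s[60:260,225:405,::-1],None,fx=3,fy=3,interpolation=cv2.INTER_CUBIC))
p,R=plan([.4655,.148,.171],DR(.163),7)
```

```text
{'t': 2.275, 'q': [-0.8946, 0.0827, 0.5006, 1.9143, -0.0436, 1.1546, -0.2246], 'eef_pos': [0.4659, 0.1462, 0.3104], 'tool_rot': [0.5368, 0.4604, 0.5368, -0.4601], 'contact_force': [-0.0999, 0.3021, 0.5795], 'gripper_width': 0.4015}
[[0.5,-0.0,-0.01,-0.0002,-0.0,-0.0],[0.5,-0.0,-0.0,-0.0002,-0.0,-0.0],[0.49,-0.0,-0.01,-0.0002,-0.0,-0.0],[0.5,-0.0,-0.01,-0.0002,-0.0,-0.0],[0.5,-0.0,-0.0,-0.0002,-0.0,-0.0],[0.5,-0.0,-0.01,-0.0002,-0.0,-0.0],[0.49,-0.0,-0.01,-0.0002,-0.0,-0.0]]
end [0.4656 0.1482 0.1712] ang 0.06
```

View pics/s1c.png

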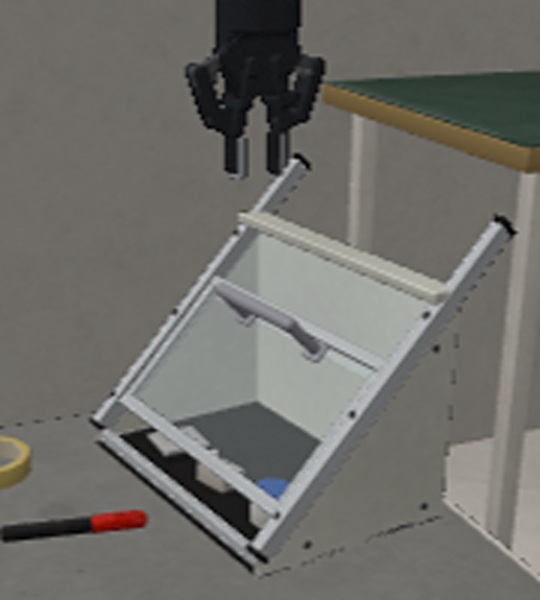

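The gripper (crop x 235–285, y 170) hangs above the handle middle (crop ≈ 268,322), with jaws straddling the bar direction. I'll descend next.

Call:
{"name": "step_arm", "arguments": {
  "plan": [
    [0.5,0,-0.01,0,0,0],
    [0.5,0,-0.01,0,0,0],
    [0.5,0,-0.01,0,0,0],
    [0.5,0,-0.01,0,0,0],
    [0.5,0,0,0,0,0],
    [0.5,0,0,0,0,0],
    [0.48,0,0,0,0,0]
  ]
}}

```text
t: 3.15
eef_pos: [0.4644, 0.1506, 0.1701]
tool_rot: [0.538, 0.459, 0.538, -0.459]
contact_force: [0.2, 0.2, -0.4]
gripper_width: 0.402
```

Run:
```python
from h import *
s,_=snap('side','side2');st()
cv2.imwrite('pics/s2c.png',cv2.resize(s[100:260,245:405,::-1],None,fx=3.75,fy=3.75,interpolation=cv2.INTER_CUBIC))
```

```text
{'t': 3.2, 'q': [-0.8453, 0.2641, 0.4757, 2.0821, -0.162, 0.8342, -0.1146], 'eef_pos': [0.463, 0.15, 0.168], 'tool_rot': [0.5376, 0.4573, 0.5389, -0.4599], 'contact_force': [-1.6002, 0.3569, -1.7332], 'gripper_width': 0.4015}
```

View pics/s2c.png

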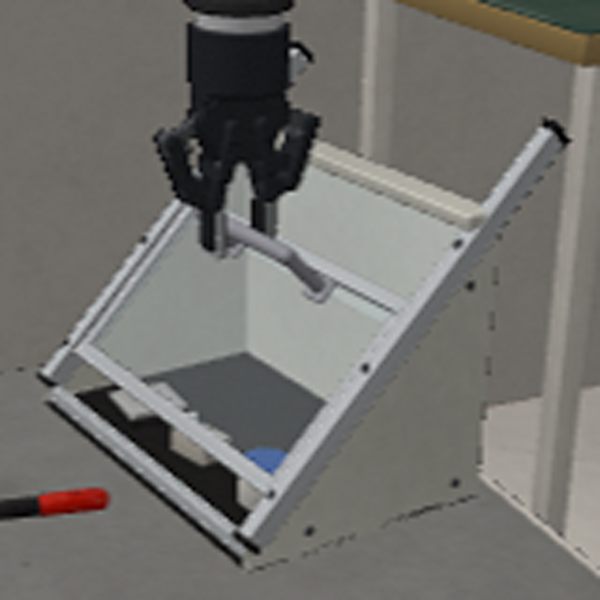

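The bar passes between the two fingers (crop ≈ 240,230). I'll close now.

Call:
{"name": "step_arm", "arguments": {
  "plan": [
    [0,0,0,0,0,0],
    [0,0,0,0,0,0],
    [0,0,0,0,0,0],
    [0,0,0,0,0,0]
  ],
  "fingers": 1,
  "force": 50
}}

```text
t: 3.7
eef_pos: [0.467, 0.1505, 0.1715]
tool_rot: [0.539, 0.46, 0.537, -0.457]
contact_force: [8.7, 1.2, -13.3]
gripper_width: 0.144
```

Call:
{"name": "step_arm", "arguments": {
  "plan": [
    [-0.1,0.1,0,0,0,0],
    [-0.2,0.2,0,0,0,0],
    [-0.2,0.2,0,0,0,0],
    [-0.2,0.2,0,0,0,0],
    [-0.2,0.2,0,0,0,0],
    [-0.2,0.2,0,0,0,0],
    [-0.2,0.2,0,0,0,0],
    [-0.1,0.1,0,0,0,0]
  ]
}}

```text
t: 4.7
eef_pos: [0.5202, 0.1593, 0.2256]
tool_rot: [0.538, 0.459, 0.538, -0.459]
contact_force: [7.0, 3.4, -21.9]
gripper_width: 0.142
```

Run:
```python
from h import *
s,_=snap('side','side3');st()
cv2.imwrite('pics/s3c.png',cv2.resize(s[60:260,225:425,::-1],None,fx=3,fy=3,interpolation=cv2.INTER_CUBIC))
```

```text
{'t': 4.75, 'q': [-0.818, 0.2857, 0.495, 1.9015, -0.1597, 0.9926, -0.0934], 'eef_pos': [0.5207, 0.1594, 0.2261], 'tool_rot': [0.5384, 0.4587, 0.5378, -0.4587], 'contact_force': [7.6422, 2.6831, -16.3083], 'gripper_width': 0.1412}
```

View pics/s3c.png

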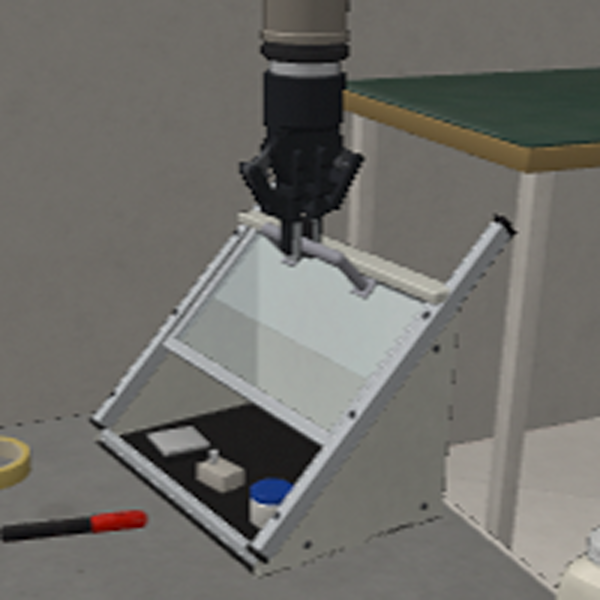

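The sash follows: its lower edge is now near crop (165,345)–(325,440), about half travel. I'll go on.

Call:
{"name": "step_arm", "arguments": {
  "plan": [
    [-0.1,0.1,0,0,0,0],
    [-0.2,0.2,0,0,0,0],
    [-0.25,0.25,0,0,0,0],
    [-0.25,0.25,0,0,0,0],
    [-0.25,0.25,0,0,0,0],
    [-0.2,0.2,0,0,0,0],
    [-0.15,0.15,0,0,0,0],
    [-0.1,0.1,0,0,0,0]
  ]
}}

```text
t: 5.75
eef_pos: [0.5784, 0.1688, 0.2846]
tool_rot: [0.538, 0.458, 0.539, -0.46]
contact_force: [4.8, 2.2, -19.7]
gripper_width: 0.144
```

Call:
{"name": "step_arm", "arguments": {
  "plan": [
    [0,0,0,0,0,0],
    [0,0,0,0,0,0]
  ]
}}

```text
t: 6.0
eef_pos: [0.5789, 0.169, 0.2851]
tool_rot: [0.538, 0.458, 0.538, -0.459]
contact_force: [5.3, 2.9, -16.8]
gripper_width: 0.142
```

Run:
```python
from h import *
s,_=snap('side','side4');st()
cv2.imwrite('pics/s4c.png',cv2.resize(s[60:260,225:425,::-1],None,fx=3,fy=3,interpolation=cv2.INTER_CUBIC))
```

```text
{'t': 6.05, 'q': [-0.7787, 0.3367, 0.5085, 1.697, -0.1765, 1.1551, -0.0631], 'eef_pos': [0.5789, 0.169, 0.2851], 'tool_rot': [0.538, 0.4582, 0.5384, -0.4591], 'contact_force': [6.5524, 2.756, -16.8604], 'gripper_width': 0.1375}
```

View pics/s4c.png

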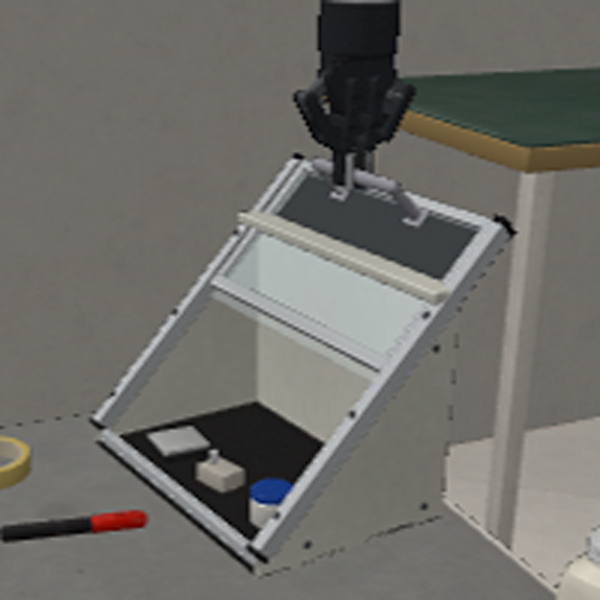

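Call:
{"name": "step_arm", "arguments": {
  "plan": [
    [-0.1,0.1,0,0,0,0],
    [0,0,0,0,0,0]
  ]
}}

```text
t: 6.3
eef_pos: [0.5826, 0.1696, 0.2889]
tool_rot: [0.538, 0.458, 0.539, -0.459]
contact_force: [5.9, 2.2, -16.2]
gripper_width: 0.139
```

Call:
{"name": "step_arm", "arguments": {
  "plan": [
    [0,0,0,0,0,0],
    [0,0,0,0,0,0],
    [0,0,0,0,0,0]
  ],
  "fingers": 0.2
}}

```text
t: 6.68
eef_pos: [0.5838, 0.1687, 0.2919]
tool_rot: [0.538, 0.46, 0.538, -0.459]
contact_force: [0.5, 1.0, 1.0]
gripper_width: 0.4
```

Call:
{"name": "step_arm", "arguments": {
  "plan": [
    [-0.3,0,0,0,0,0],
    [-0.5,0,0,0,0,0],
    [-0.5,0,0,0,0,0],
    [-0.3,0,0,0,0,0],
    [0,-0.6,0,0,0,0],
    [0,-0.9,0,0,0,0],
    [0,-0.9,0,0,0,0],
    [0,-0.6,0,0,0,0]
  ]
}}

```text
t: 7.68
eef_pos: [0.4637, 0.1494, 0.3552]
tool_rot: [0.538, 0.459, 0.538, -0.459]
contact_force: [-0.3, 1.0, 0.3]
gripper_width: 0.402
```

Run:
```python
from h import *
s,_=snap('side','side5');t,_=snap('top','top5');st()
cv2.imwrite('pics/s5c.png',cv2.resize(s[100:260,245:405,::-1],None,fx=3.75,fy=3.75,interpolation=cv2.INTER_CUBIC))
cv2.imwrite('pics/t5c.png',cv2.resize(t[85:225,130:320,::-1],None,fx=4.2,fy=4.2,interpolation=cv2.INTER_CUBIC))
```

```text
{'t': 7.775, 'q': [-0.9096, 0.0431, 0.4952, 1.8483, -0.0232, 1.2553, -0.2489], 'eef_pos': [0.4633, 0.1494, 0.3554], 'tool_rot': [0.5376, 0.4591, 0.5385, -0.4585], 'contact_force': [-0.1307, -0.6705, 0.515], 'gripper_width': 0.4035}
```

View pics/s5c.png

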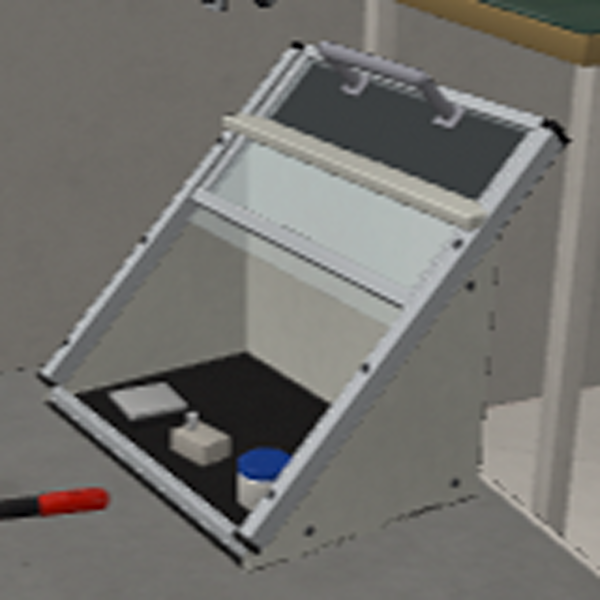

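View pics/t5c.png

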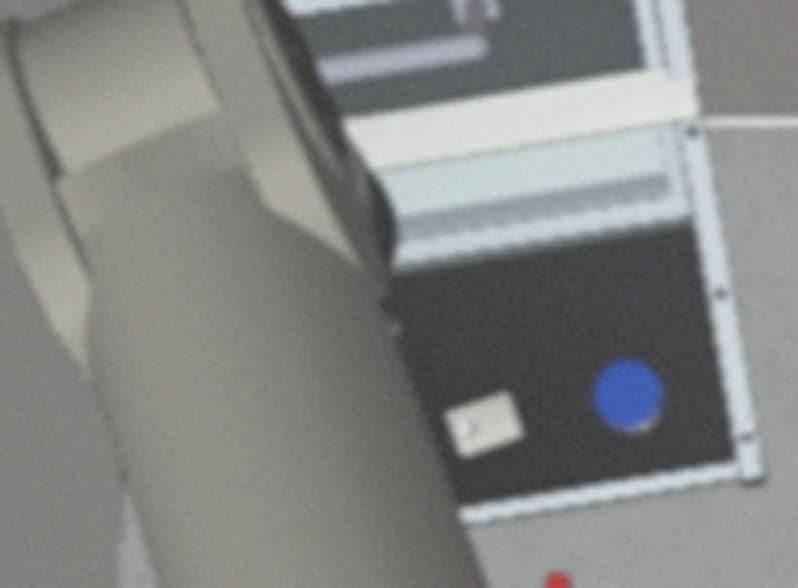

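Run:
```python
from h import *
im=np.load('pics/top5.npz')['im']; d=np.load('pics/top5.npz')['d']
g=im[:,:,:].astype(int).min(2); print(g[180:192,234:258])
m=np.zeros_like(g,np.uint8); m[175:198,232:258]=(g[175:198,232:258]>125)
c=max(cv2.findContours(m,0,1)[0],key=cv2.contourArea); r=cv2.minAreaRect(c); print(r,cv2.boxPoints(r))
for p in [r[0],*cv2.boxPoints(r)]: print(plane('top',*p,.024).round(4))
# tray
h=cv2.resize(im[135:215,345:445,::-1],None,fx=7,fy=7,interpolation=cv2.INTER_CUBIC); cv2.imwrite('pics/tray.png',h)
```

```text
[[ 60  61  59  61  60  67  72  89 105 118 132 148 160 166 174 177 167 141
   97  72  61  64  56  63]
 [ 59  59  66  72  82 101 117 129 150 160 169 175 179 183 183 185 180 162
  114  78  64  61  63  65]
 [ 65  72  90 113 128 147 165 169 178 185 184 187 187 186 188 188 183 163
  130  89  61  64  65  62]
 [ 62  82 124 157 171 179 181 185 186 187 187 187 186 185 188 188 187 176
  143 100  67  64  64  67]
 [ 67  88 129 169 185 190 194 189 188 186 186 190 190 188 185 190 191 184
  160 116  75  60  65  59]
 [ 63  76 121 157 185 197 203 192 184 183 187 192 191 191 189 194 193 191
  169 137  91  65  60  67]
 [ 60  65 102 143 185 205 211 199 179 176 187 193 194 192 195 196 199 192
  184 152 107  70  63  62]
 [ 61  63  89 135 179 201 208 195 174 178 187 196 195 201 198 198 197 198
  188 158 110  74  66  64]
 [ 61  65  77 112 162 190 200 189 178 186 191 194 194 196 195 197 194 191
  175 148 108  79  65  63]
 [ 62  65  73 101 146 180 193 191 189 195 197 199 200 194 192 184 166 156
  139 114  89  64  63  62]
 [ 66  63  68  83 128 174 193 199 196 196 195 193 183 172 160 147 127 108
   89  75  69  62  66  64]
 [ 68  67  59  77 111 160 187 194 190 184 172 160 145 127 112  94  83  70
   65  63  61  66  60  62]]
((244.90000915527344, 185.6999969482422), (11.384199142456055, 15.811386108398438), 71.56504821777344) [[235.6     182.8    ]
 [250.6     177.8    ]
 [254.20001 188.59999]
 [239.20001 193.59999]]
[0.4297 0.144  0.024 ]
[0.4375 0.1686 0.024 ]
[0.4506 0.1291 0.024 ]
[0.4219 0.1195 0.024 ]
[0.4089 0.1589 0.024 ]
```

View pics/tray.png

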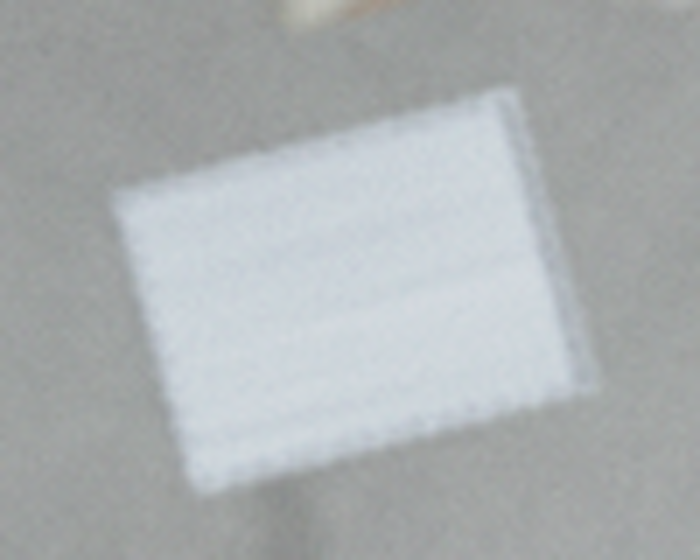

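Run:
```python
from h import *
p,R=plan([.4305,.1445,.10],DR(.32),8)
im=np.load('pics/top5.npz')['im'].astype(int)
f=lambda u,v:(345+u/7,135+v/7)
for z,ps in((.016,[(115,192),(515,90),(598,388),(200,492)]),):
  P=np.array([plane('top',*f(*q),z) for q in ps]);print(P.round(4),P.mean(0).round(4),[np.linalg.norm(P[i]-P[i-1]).round(4) for i in range(4)])
  e=P[1]-P[0];print(np.arctan2(e[1],e[0]),'short az',np.arctan2(*(P[0]-P[3])[[1,0]]))
```

```text
[[0.8,-0.1,0.0,-0.0032,-0.0,0.0],[0.8,-0.11,-0.0,-0.0032,-0.0,0.0],[0.79,-0.1,-0.01,-0.0032,-0.0,0.0],[0.8,-0.1,-0.0,-0.0032,-0.0,0.0],[0.8,-0.11,-0.01,-0.0032,-0.0,0.0],[0.8,-0.1,-0.01,-0.0032,-0.0,0.0],[0.8,-0.1,-0.01,-0.0032,-0.0,0.0],[0.8,-0.11,-0.02,-0.0032,-0.0,0.0]]
end [0.4303 0.1446 0.0999] ang 0.1
[[ 0.4913 -0.1652  0.016 ]
 [ 0.5299 -0.3188  0.016 ]
 [ 0.4153 -0.348   0.016 ]
 [ 0.3765 -0.196   0.016 ]] [ 0.4532 -0.257   0.016 ] [np.float64(0.1188), np.float64(0.1584), np.float64(0.1183), np.float64(0.1569)]
-1.3246550184386505 short az 0.2625745033541801
```

Call:
{"name": "step_arm", "arguments": {
  "plan": [
    [0.5,-0.3,0,-0.0032,0,0],
    [0.8,-0.3,0,-0.0032,0,0],
    [0.9,-0.2,-0.01,-0.0032,0,0],
    [0.9,-0.03,-0.01,-0.0032,0,0],
    [0.9,0,-0.01,-0.0032,0,0],
    [0.9,0,-0.01,-0.0032,0,0],
    [0.9,0,-0.01,-0.0032,0,0],
    [0.58,0,-0.01,-0.0032,0,0]
  ],
  "fingers": -0.1
}}

```text
t: 8.78
eef_pos: [0.4323, 0.1461, 0.0981]
tool_rot: [0.573, 0.414, 0.573, -0.415]
contact_force: [-0.7, 0.1, -0.4]
gripper_width: 0.551
```

Call:
{"name": "step_arm", "arguments": {
  "plan": [
    [0,0,0,0,0,0]
  ]
}}

```text
t: 8.9
eef_pos: [0.4316, 0.1457, 0.0985]
tool_rot: [0.573, 0.413, 0.573, -0.416]
contact_force: [0.1, 0.2, 1.1]
gripper_width: 0.55
```

Run:
```python
from h import *
s,_=snap('side','side6');st()
cv2.imwrite('pics/s6c.png',cv2.resize(s[100:260,245:405,::-1],None,fx=3.75,fy=3.75,interpolation=cv2.INTER_CUBIC))
plan([.4305,.1445,.008],DR(.32),6)
```

```text
{'t': 8.95, 'q': [-0.8159, 0.3316, 0.419, 2.2015, -0.22, 0.6481, 0.077], 'eef_pos': [0.4324, 0.146, 0.0995], 'tool_rot': [0.5729, 0.4141, 0.5728, -0.415], 'contact_force': [0.3813, -0.0801, 0.1873], 'gripper_width': 0.5476}
[[0.38,-0.01,0.0,-0.0001,0.0,0.0],[0.38,-0.01,0.01,-0.0001,0.0,0.0],[0.38,-0.01,0.0,-0.0001,0.0,0.0],[0.39,-0.01,0.0,-0.0001,0.0,0.0],[0.38,-0.01,0.01,-0.0001,0.0,0.0],[0.38,-0.0,0.0,-0.0001,0.0,0.0]]
end [0.4307 0.1446 0.0079] ang 0.12
```

View pics/s6c.png

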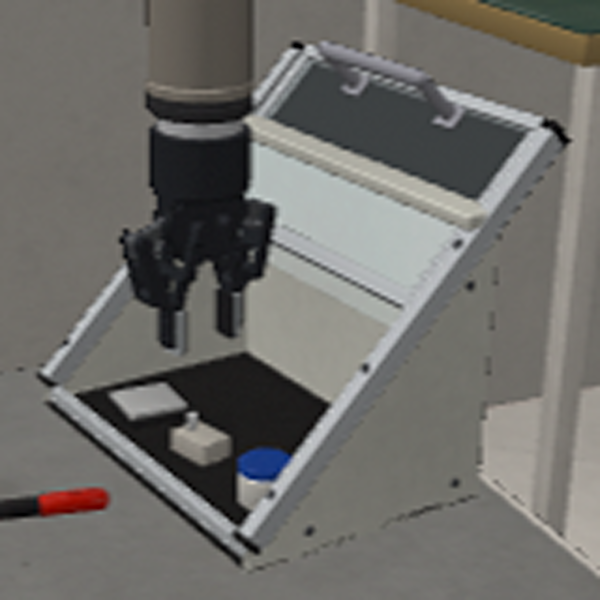

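Fingers straddle above the block (crop ≈ 200,440), clear of the sash edge. I'll descend.

Call:
{"name": "step_arm", "arguments": {
  "plan": [
    [0.4,-0.01,0,0,0,0],
    [0.4,-0.01,0,0,0,0],
    [0.4,-0.01,0,0,0,0],
    [0.4,-0.01,0,0,0,0],
    [0.4,-0.01,0.01,0,0,0],
    [0.27,0,0,0,0,0]
  ]
}}

```text
t: 9.7
eef_pos: [0.4306, 0.1455, 0.0087]
tool_rot: [0.573, 0.415, 0.573, -0.414]
contact_force: [0.7, -0.0, 0.3]
gripper_width: 0.557
```

Call:
{"name": "step_arm", "arguments": {
  "plan": [
    [0,0,0,0,0,0]
  ]
}}

```text
t: 9.82
eef_pos: [0.4299, 0.1452, 0.0085]
tool_rot: [0.573, 0.414, 0.573, -0.415]
contact_force: [0.3, -0.9, 0.1]
gripper_width: 0.548
```

Run:
```python
from h import *
s,_=snap('side','side7');st()
cv2.imwrite('pics/s7c.png',cv2.resize(s[180:240,250:340,::-1],None,fx=8,fy=8,interpolation=cv2.INTER_CUBIC))
```

```text
{'t': 9.875, 'q': [-0.7098, 0.5087, 0.3002, 2.2424, -0.3501, 0.4333, 0.1927], 'eef_pos': [0.4301, 0.1452, 0.0089], 'tool_rot': [0.5729, 0.4143, 0.573, -0.4145], 'contact_force': [-0.2201, -0.2157, -0.6182], 'gripper_width': 0.5482}
```

View pics/s7c.png

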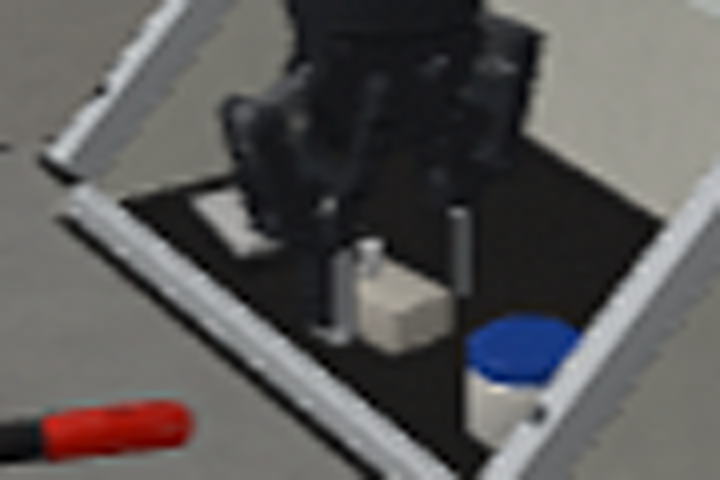

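Run:
```python
from h import *
c=np.array([.4305,.1445]);a=np.array([np.cos(.32),np.sin(.32)]);b=np.array([-a[1],a[0]])
for z in(.006,.024):
  for sa,sb in((-1,-1),(1,-1),(1,1),(-1,1)):
    q=[*(c+a*.014*sa+b*.02*sb),z];print(z,sa,sb,((proj('side',q)-[250,180])*8).round(0))
for k in(-1,1): 
  q=[*(np.array([.4302,.1452])+a*.0233*k),.013];print('tip',((proj('side',q)-[250,180])*8).round(0))
```

```text
0.006 -1 -1 [394. 355.]
0.006 1 -1 [451. 332.]
0.006 1 1 [383. 296.]
0.006 -1 1 [326. 318.]
0.024 -1 -1 [394. 312.]
0.024 1 -1 [451. 290.]
0.024 1 1 [382. 254.]
0.024 -1 1 [325. 275.]
tip [339. 327.]
tip [433. 290.]
```

The projected block corners match the picture (near corner predicted 394,355; seen ≈ 395,350), and a finger stands on each side. I'll close.

Call:
{"name": "step_arm", "arguments": {
  "plan": [
    [0,0,0,0,0,0],
    [0,0,0,0,0,0],
    [0,0,0,0,0,0],
    [0,0,0,0,0,0]
  ],
  "fingers": 1,
  "force": 50
}}

```text
t: 10.38
eef_pos: [0.4305, 0.1454, 0.0096]
tool_rot: [0.573, 0.415, 0.573, -0.414]
contact_force: [-1.0, -0.2, 6.1]
gripper_width: 0.308
```

Call:
{"name": "step_arm", "arguments": {
  "plan": [
    [-0.1,0,0,0,0,0],
    [-0.2,0,0,0,0,0],
    [-0.4,0,0,0,0,0],
    [-0.4,0,0,0,0,0],
    [-0.4,0,0,0,0,0],
    [-0.2,0,0,0,0,0]
  ]
}}

```text
t: 11.12
eef_pos: [0.4305, 0.1456, 0.0784]
tool_rot: [0.573, 0.415, 0.573, -0.414]
contact_force: [0.5, 0.7, -1.9]
gripper_width: 0.314
```

Run:
```python
from h import *
s,_=snap('side','side8');st()
cv2.imwrite('pics/s8c.png',cv2.resize(s[100:260,245:405,::-1],None,fx=3.75,fy=3.75,interpolation=cv2.INTER_CUBIC))
```

```text
{'t': 11.175, 'q': [-0.7998, 0.3687, 0.4027, 2.2194, -0.2563, 0.5933, 0.1107], 'eef_pos': [0.4308, 0.1457, 0.0788], 'tool_rot': [0.5733, 0.4152, 0.5727, -0.4134], 'contact_force': [0.3456, 0.2353, -0.8315], 'gripper_width': 0.3118}
```

View pics/s8c.png

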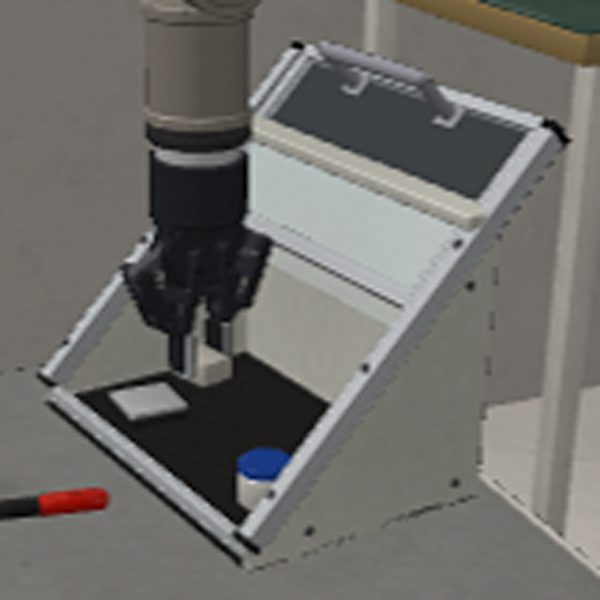

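Run:
```python
from h import *
R=toolR();p=bot.get_obs()['eef_pos']
p,R=plan([.4305,.1456,.183],R,4,p,R)
p,R=plan([.462,-.04,.183],DR(.285),6,p,R)
p,R=plan([.4535,-.257,.10],DR(.25),8,p,R)
```

```text
[[-0.65,-0.0,-0.0,0.0,0.0,0.0],[-0.65,-0.0,-0.0,0.0,0.0,0.0],[-0.65,-0.0,-0.0,0.0,0.0,0.0],[-0.66,-0.0,-0.0,0.0,0.0,0.0]]
end [0.4306 0.1456 0.1832] ang 0.0
[[-0.0,-0.12,0.78,0.0009,-0.0,-0.0001],[-0.0,-0.11,0.77,0.0009,-0.0,-0.0001],[-0.0,-0.11,0.78,0.0009,-0.0,-0.0001],[-0.0,-0.11,0.78,0.0009,-0.0,-0.0001],[-0.0,-0.1,0.77,0.0009,-0.0,-0.0001],[-0.0,-0.09,0.78,0.0009,-0.0,-0.0001]]
end [ 0.462  -0.0399  0.183 ] ang 0.09
[[0.26,-0.22,0.64,0.0007,-0.0,0.0],[0.26,-0.21,0.65,0.0007,-0.0,0.0],[0.26,-0.21,0.64,0.0007,-0.0,0.0],[0.26,-0.21,0.65,0.0007,-0.0,0.0],[0.26,-0.2,0.65,0.0007,-0.0,0.0],[0.25,-0.2,0.65,0.0007,-0.0,0.0],[0.26,-0.2,0.65,0.0007,-0.0,0.0],[0.26,-0.2,0.65,0.0007,-0.0,0.0]]
end [ 0.4535 -0.2572  0.1001] ang 0.09
```

Call:
{"name": "step_arm", "arguments": {
  "plan": [
    [-0.65,0,0,0,0,0],
    [-0.65,0,0,0,0,0],
    [-0.65,0,0,0,0,0],
    [-0.66,0,0,0,0,0]
  ]
}}

```text
t: 11.68
eef_pos: [0.4296, 0.1451, 0.182]
tool_rot: [0.573, 0.414, 0.573, -0.415]
contact_force: [-0.5, 0.2, -0.8]
gripper_width: 0.315
```

Call:
{"name": "step_arm", "arguments": {
  "plan": [
    [0,-0.06,0.4,0.0009,0,0],
    [0,-0.11,0.77,0.0009,0,0],
    [0,-0.11,0.78,0.0009,0,0],
    [0,-0.11,0.78,0.0009,0,0],
    [0,-0.1,0.77,0.0009,0,0],
    [0,-0.09,0.78,0.0009,0,0],
    [0,-0.06,0.38,0,0,0]
  ]
}}

```text
t: 12.55
eef_pos: [0.4599, -0.0431, 0.1802]
tool_rot: [0.565, 0.424, 0.565, -0.426]
contact_force: [-0.5, 0.1, -0.7]
gripper_width: 0.313
```

Call:
{"name": "step_arm", "arguments": {
  "plan": [
    [0,-0.22,0.64,0.0007,0,0],
    [0,-0.21,0.65,0.0007,0,0],
    [0.1,-0.21,0.64,0.0007,0,0],
    [0.25,-0.21,0.65,0.0007,0,0],
    [0.4,-0.2,0.65,0.0007,0,0],
    [0.5,-0.2,0.65,0.0007,0,0],
    [0.5,-0.2,0.65,0.0007,0,0],
    [0.33,-0.2,0.65,0.0007,0,0]
  ]
}}

```text
t: 13.55
eef_pos: [0.4504, -0.2588, 0.096]
tool_rot: [0.557, 0.434, 0.559, -0.435]
contact_force: [0.6, 0.9, -0.7]
gripper_width: 0.311
```

Call:
{"name": "step_arm", "arguments": {
  "plan": [
    [0,0,0,0,0,0]
  ]
}}

```text
t: 13.68
eef_pos: [0.4498, -0.2602, 0.0963]
tool_rot: [0.556, 0.434, 0.558, -0.436]
contact_force: [0.6, 0.2, -1.0]
gripper_width: 0.312
```

Run:
```python
from h import *
s,_=snap('side','side9');st()
cv2.imwrite('pics/s9c.png',cv2.resize(s[170:330,310:470,::-1],None,fx=3.75,fy=3.75,interpolation=cv2.INTER_CUBIC))
plan([.4535,-.257,.009],DR(.25),6)
```

```text
{'t': 13.725, 'q': [-0.0658, 0.4623, 0.5904, 2.0693, -0.384, 0.7198, 1.0167], 'eef_pos': [0.4506, -0.2587, 0.0968], 'tool_rot': [0.5569, 0.4341, 0.5585, -0.4354], 'contact_force': [0.526, 0.7175, -0.025], 'gripper_width': 0.3132}
[[0.37,0.01,-0.0,-0.0001,-0.0,0.0001],[0.36,0.02,-0.01,-0.0001,-0.0,0.0001],[0.37,0.01,-0.0,-0.0001,-0.0,0.0001],[0.36,0.02,-0.0,-0.0001,-0.0,0.0001],[0.37,0.01,-0.01,-0.0001,-0.0,0.0001],[0.37,0.01,-0.0,-0.0001,-0.0,0.0001]]
end [ 0.4533 -0.2571  0.0088] ang 0.07
```

View pics/s9c.png

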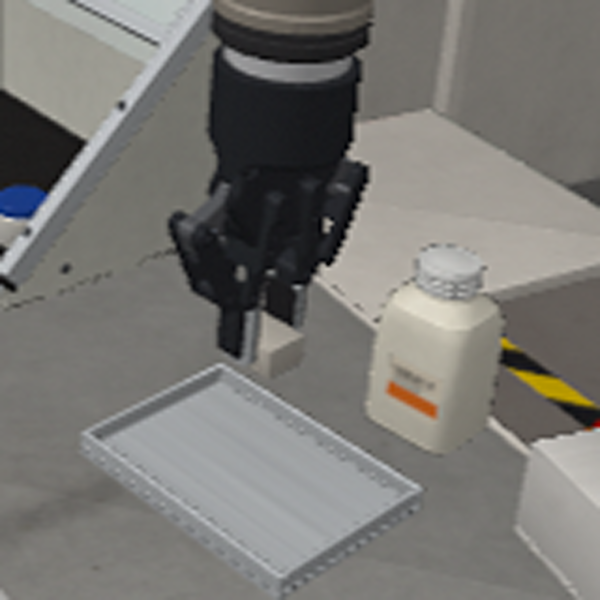

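The block hangs level over the tray, whose floor lies beneath it. I'll descend.

Call:
{"name": "step_arm", "arguments": {
  "plan": [
    [0.4,0.02,0,0,0,0],
    [0.45,0.02,0,0,0,0],
    [0.45,0.02,0,0,0,0],
    [0.4,0.01,-0.01,0,0,0],
    [0.25,0.01,-0.01,0,0,0],
    [0.1,0,0,0,0,0],
    [0,0,0,0,0,0]
  ]
}}

```text
t: 14.6
eef_pos: [0.4554, -0.2562, 0.016]
tool_rot: [0.558, 0.434, 0.558, -0.434]
contact_force: [-0.0, 0.1, -1.2]
gripper_width: 0.316
```

Call:
{"name": "step_arm", "arguments": {
  "plan": [
    [0.06,0,0,0,0,0],
    [0.06,0,0,0,0,0],
    [0.04,0,0,0,0,0],
    [0,0,0,0,0,0]
  ]
}}

```text
t: 15.1
eef_pos: [0.4553, -0.256, 0.0096]
tool_rot: [0.558, 0.434, 0.558, -0.434]
contact_force: [-0.2, 0.7, -1.2]
gripper_width: 0.311
```

Call:
{"name": "step_arm", "arguments": {
  "plan": [
    [0.03,0,0,0,0,0],
    [0.02,0,0,0,0,0],
    [0,0,0,0,0,0]
  ]
}}

```text
t: 15.48
eef_pos: [0.4554, -0.256, 0.0077]
tool_rot: [0.558, 0.434, 0.558, -0.434]
contact_force: [-0.0, 0.3, -1.8]
gripper_width: 0.313
```

Run:
```python
from h import *
s,_=snap('side','side10');st()
cv2.imwrite('pics/s10c.png',cv2.resize(s[240:330,325:425,::-1],None,fx=6,fy=6,interpolation=cv2.INTER_CUBIC))
```

```text
{'t': 15.525, 'q': [0.0342, 0.6113, 0.4595, 2.0948, -0.5131, 0.5451, 1.1177], 'eef_pos': [0.4554, -0.256, 0.0077], 'tool_rot': [0.5583, 0.4339, 0.5584, -0.4339], 'contact_force': [0.1109, -0.563, -0.9183], 'gripper_width': 0.3138}
```

View pics/s10c.png

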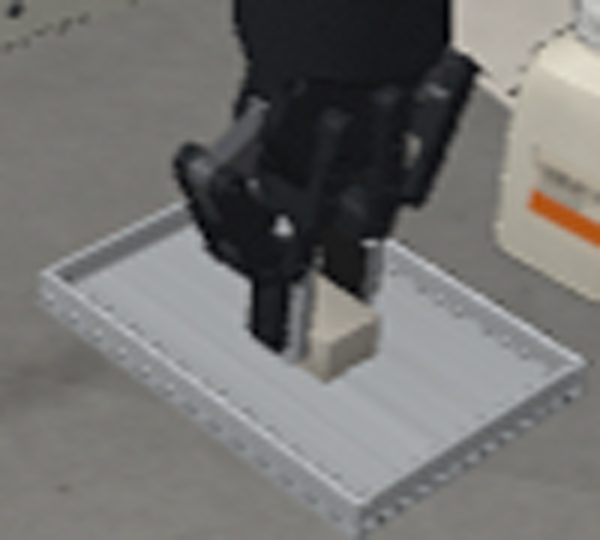

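The block is inside the tray, bottom edge near crop (328,382), but no floor contact shows in the force yet. I'll lower a touch more.

Call:
{"name": "step_arm", "arguments": {
  "plan": [
    [0.03,0,0,0,0,0],
    [0,0,0,0,0,0],
    [0,0,0,0,0,0]
  ]
}}

```text
t: 15.9
eef_pos: [0.4554, -0.2561, 0.0075]
tool_rot: [0.558, 0.434, 0.558, -0.434]
contact_force: [-4.5, 3.1, 14.2]
gripper_width: 0.312
```

Floor contact (14 N up). Release and retreat.

Call:
{"name": "step_arm", "arguments": {
  "plan": [
    [0,0,0,0,0,0],
    [0,0,0,0,0,0],
    [0,0,0,0,0,0]
  ],
  "fingers": 0
}}

```text
t: 16.27
eef_pos: [0.4554, -0.256, 0.0064]
tool_rot: [0.558, 0.434, 0.558, -0.434]
contact_force: [-0.0, -0.4, 0.3]
gripper_width: 0.497
```

Call:
{"name": "step_arm", "arguments": {
  "plan": [
    [-0.2,0,0,0,0,0],
    [-0.4,0,0,0,0,0],
    [-0.7,0,0,0,0,0],
    [-0.9,0,0,0,0,0],
    [-0.9,0,0,0,0,0],
    [-0.9,0,0,0,0,0],
    [-0.5,0,0,0,0,0],
    [0,0,0,0,0,0]
  ]
}}

```text
t: 17.27
eef_pos: [0.4563, -0.2566, 0.1887]
tool_rot: [0.56, 0.435, 0.557, -0.433]
contact_force: [0.7, 0.7, -0.2]
gripper_width: 0.503
```

Run:
```python
from h import *
s,_=snap('side','side11');t,_=snap('top','top11');st()
cv2.imwrite('pics/s11c.png',cv2.resize(s[100:340,245:445,::-1],None,fx=2.5,fy=2.5,interpolation=cv2.INTER_CUBIC))
```

```text
{'t': 17.375, 'q': [-0.1679, 0.328, 0.6896, 1.9998, -0.2649, 0.9023, 0.9112], 'eef_pos': [0.4552, -0.2558, 0.1865], 'tool_rot': [0.5584, 0.434, 0.5584, -0.4337], 'contact_force': [-0.0658, 0.4368, -0.0781], 'gripper_width': 0.499}
```

View pics/s11c.png

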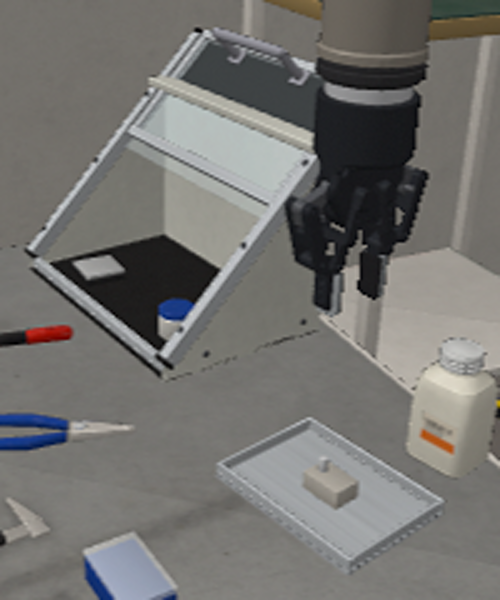

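View pics/top11.png

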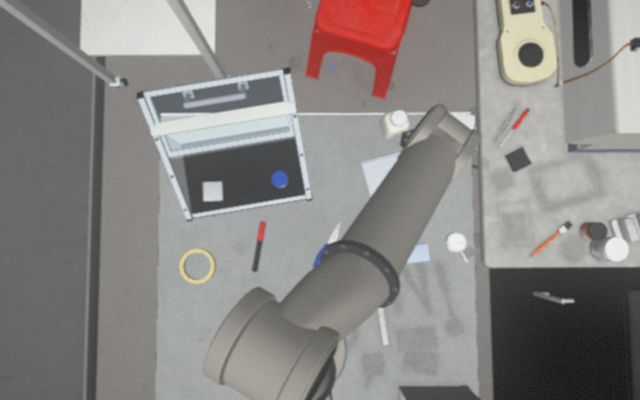

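The side view shows the block upright in the middle of the tray, pin up (crop ≈ 330,482). The sash is still up, and the pot and waffle pack haven't moved. In the top view the handle bar sits at ≈ (213,100). Before handing in, I'll check the handle height.

Run:
```python
from h import *
d=np.load('pics/top11.npz')['d']
for u in range(195,240,5):
    v=min(range(94,108),key=lambda r:d[r,u] if d[r,u]>0 else 9); print(u,v,dep('top',u,v,d[v,u]).round(3))
bot.hand_in(); st()
```

```text
195 101 [0.579 0.206 0.312]
200 103 [0.574 0.195 0.315]
205 103 [0.575 0.185 0.313]
210 103 [0.575 0.175 0.312]
215 100 [0.581 0.165 0.312]
220 99 [0.583 0.154 0.312]
225 97 [0.587 0.144 0.314]
230 97 [0.588 0.134 0.311]
235 96 [0.59  0.123 0.311]
the job is handed in; nothing more can be done
the job is handed in; nothing more can be done
```

I raised the sash by its handle to nearly its full travel and let go, then took the steel block out from under it and stood it in the setup tray. The job is handed in, finished at about 17.5 s of the 54 s allowed.

**Sash:** it stayed up after release. The handle bar's top measured about 0.312 m, so its centre is at about 0.305 m. That is roughly 0.195 of the 0.20 m travel, consistent with the measured arm motion.

**Block:** in the last side view it stands upright, pin up, near the middle of the tray. The gripper was open and about 0.18 m above it. The paste pot and waffle pack looked unmoved.

**Forces:** the highest wrist force reported was about 23 N. I felt about 14 N of floor contact when setting the block down.

**Disagreements and gaps:**
- The block's 40 mm side lay across the hood rather than into it as the description says, and the pin looked off-centre, so I gripped it across 28 mm as the images showed.
- In the last top view the arm covered most of the tray, so the block's final position was seen only from the side camera.

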